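# Lock the loaded inner tray with its bayonet pin

### The job

The inner tray with its cartridge is partly pulled out of the aluminium tray: with the fingertips, push its upright pin along the L-shaped slot, first along the long leg to the corner so that the inner tray goes fully home, then sideways to the very end of the short leg so that it is locked. Do not lift the pin, leave the cup, wooden block, spare cartridge and tweezer where they are, and finish clear of everything.

Things in the scene. Friction and masses are not known exactly. Their poses are not given: they have to be found in the camera images.
- tray: Aluminium tray fixed on the sill, 200 (x) x 170 (y) x 53 mm high. Origin: centre of its underside. x points from the open front, where the inner tray comes out, to the closed back; y left, z up. A flat deck (top at 50 mm; x -90 to 97, y -12 to 82 mm) has a 13 mm wide L-shaped slot. Right of it the tray is open and shows the inner tray with a black cartridge fixed in it, all below 50 mm.
- slot_start (a point): Deck top, where the pin's axis is at the front end of the slot's long leg: (-40, 20, 50) mm in the tray's frame. The long leg runs from here along the tray's +x.
- slot_corner (a point): Deck top, where the pin's axis is at the corner of the L: (60, 20, 50) mm in the tray's frame, 100 mm from slot_start. Here the inner tray is fully home. The short leg runs from here along the tray's +y.
- slot_end (a point): Point on the deck top where the pin's axis is at the closed end of the short leg: (60, 50, 50) mm in the tray's frame, 30 mm from slot_corner. Here the inner tray is locked.
- pin_top (a point): Centre of the flat top of the upright steel pin, 92 mm above the sill (42 mm above the deck). Its knob is a plain upright cylinder of 18 mm diameter from 3 mm above the deck to the top; a 10 mm stem below runs in the slot with 1.5 mm play each side. It stays upright and where it is left; it rides on the inner tray, so pushing it along the long leg moves the inner tray.
- inner_tray (a joint): How far the inner tray is pulled out towards the tray's -x, in m: 0 = fully home (pin at the corner's x), 0.100 = fully out (pin at slot_start). It moves against about 2 N of friction plus some drag, no spring; it moves freely only while the pin is in the long leg. The front of the inner tray sticks out of the tray by this much.
- pin_cross (a joint): Sideways position of the pin towards the tray's +y, in m: 0 = on the long leg's centre line, 0.030 = at the end of the short leg. About 1.5 N of friction, no spring. The slot lets it move only at the corner, with the inner tray home.
- cup: Loose frosted glass cup, rim diameter 72 mm, 88 mm high, standing beside the tray. Origin: centre of its underside. Leave alone.
- block: Loose wooden alignment block, 80 x 45 x 40 mm high, beside the tray. Origin: centre of its underside. Leave alone.
- cartridge: Loose spare black plastic cartridge, 110 x 50 x 24 mm high, on the sill beside the tray. Origin: centre of its underside. Leave alone.
- tweezer: Loose steel tweezer, 128 mm long, 8 mm high, lying on the sill behind the tray. Origin: underside near its middle, x towards its tips. Leave alone.
- pin: The upright steel pin itself. Origin: on the sill straight below the pin's axis, while the pin is down. It can be lifted by at most 12 mm (it should not be); a light spring of about 3 N presses it down.

How it is judged:
By the outcome, as a careful person would: the job done as asked, in the order asked, and still so for the second after the job is handed in, with the robot touching nothing.
It also fails if it takes over 45 s, if anything falls off the work surface, if the arm or the gripper's body presses on something with over 40 N, if the wrist force passes 120 N, or if a joint passes its speed limit or range.

### The arm

A 7-joint arm with a two-finger parallel gripper is mounted at the origin on the work surface. World frame = base frame: x ahead of the robot, y to its left, z up, the work surface at z = 0. Lengths are in m, angles in degrees, forces in N, time in s.
With the tool pointing down it reaches from about 0.425 to 0.875 m from the base axis. Payload 4.7 kg.
Tool frame: the origin (TCP) lies at the very end of the fingers, on their centre line; the grasp point (between the pads) lies 19 mm behind it; z points along the fingers, y is the line along which they close (so a half turn about z gives the same grasp; the last joint's range is limited). The gripper opens to 87 mm and grips with 3 to 60 N. Pads are 19 mm wide; open, the fingers measure 117 mm over their backs; the gripper's body (75 mm by 190 mm) begins 51 mm behind the grasp point.
Start: joints at [-71.098, 18.392, -4.016, 83.108, 1.295, 78.541, -3.26], TCP at [0.202, 0.618, 0.223] pointing down, gripper open.
Joint ranges: [-163.93, 163.93], [-17.29, 119.83], [-79.2, 71.16], [3.27, 140.29], [-89.18, 269.18], [5.43, 117.66], [-154.24, 154.24]. Speed limits (degrees/s): [147.25, 147.25, 180, 180, 180, 180, 180].

### API

Orientations are given as [roll, pitch, yaw] about the fixed x, y, z axes, in that order (R = Rz(yaw) Ry(pitch) Rx(roll)).
In Python, from cell import get_obs, eyes, env gives the robot as it stands.
- The arm moves only by the tool servo_tool, never from a script. Its argument "series" is a list that holds one entry, the list of rows, each a list of 7 numbers: the shift along the tool's x, y, z in units of 300 mm (1.0 is 300 mm), then the turn, a rotation vector about the tool's x, y, z in units of pi rad (1.0 is pi rad), then the opening, from 0 (shut) to 1 (fully open). In form: [[[tx, ty, tz, wx, wy, wz, gripper], ...]]. A call has 1 to 12 rows; each row is the pose to reach, as a shift and turn from the pose commanded when the call began, along the tool's axes at that moment, turning the shorter way round; what a row does not reach only later rows make up. A row lasts 1/12 s, in which the tool goes at most 41.7 mm and 7.16 degrees, less where a joint would pass 70% of its speed; a pose out of reach is approached as far as the arm can. A call with a number of a shift or a turn outside -1 to 1 is refused whole. A call with a gripper value outside its range is refused whole. The fingers move at their own pace and stop on an object; "grip_force" is the grip in N (left out, the last holds). Time passes only in rows, so rows that repeat a pose let the fingers close. It gives the time, the measured TCP pose, the force, the opening and the grip force at its end, in the units of the state.
- get_obs(): the state, without advancing time (a new reading comes with each control period).
- eyes.read_camera(name): name is "scene" or "top"; returns a dict with "frame" (384x512x3 uint8, red, green, blue), "depth" (384x512 float32, m along the optical axis (not along the pixel's ray), 0 where there is no reading), "fx", "fy", "cx", "cy" (pixels), "origin" and "rotation" of the camera in the world. Camera axes: x right, y down, z forward; pixel columns grow to the right and rows downward; lengths in m; the calibration is good to about 2 mm. A picture is of the moment at which its call begins.
- env.sign_off(): hands the job in; it is judged then, once.
The state is a dict: "time_s": time; "qpos": joint angles; "joint_velocities": joint speeds; "effort": joint torques, N m; "tool_pos": TCP position; "tool_rot": TCP orientation; "force": force on the tool from outside, world axes, zero at the start; "wrist_torque": the same for the moment, N m; "grip_width": finger opening in m; "grasp_force": force on a finger pad.
Only numpy, scipy, OpenCV 4.12 (cv2) and the standard library are available. Lean on these libraries where they do the work, as an engineer would, in place of code of your own. Each camera call takes 0.05 s, during which the arm holds its last target. There are 200 camera calls.

## Working session

There is one attempt and no reset: what is moved stays moved. The work goes in short steps, Python scripts to look and compute and a tool call to move; the robot and the scene stay as the last step left them, time stands still between calls to the robot, and variables do not carry over. Pictures are saved under pics/ and viewed, at most 10 in all, crops included, and the job is handed in when it is done.

Besides the shell and the picture viewer there is one more tool, called after ">>>" as a command line: name --argument value ..., lists and objects as JSON in quotes. servo_tool: Moves the arm, as the interface text tells. Shifts and turns lie within -1 to 1; 1 stands for 300 mm of shift or pi rad of turn. Its arguments: {"type":"object","properties":{"series":{"type":"array"},"grip_force":{"type":"number"}},"required":["series"]}

```bash
mkdir -p pics; cat > h.py <<'E'
import numpy as np, cv2
from cell import get_obs, eyes, env
def cam(n,save=None):
    c=eyes.read_camera(n)
    if save: cv2.imwrite('pics/'+save,cv2.cvtColor(c['frame'],cv2.COLOR_RGB2BGR))
    return c
def ray(c,u,v,z):
    d=np.array(c['rotation'])@np.array([(u-c['cx'])/c['fx'],(v-c['cy'])/c['fy'],1]);o=np.array(c['origin'])
    return o+d*(z-o[2])/d[2]
def pts(c):
    v,u=np.mgrid[:384,:512];d=c['depth']
    P=np.stack([(u-c['cx'])/c['fx']*d,(v-c['cy'])/c['fy']*d,d],-1)
    return P@np.array(c['rotation']).T+np.array(c['origin'])
E
python3 - <<'E'
from h import *
for n in('top','scene'):
    c=cam(n,n+'1.png');print(n,c['origin'],c['rotation'],c['fx'],c['cx'],c['cy'])
o=get_obs();print(o['tool_pos'],o['tool_rot'],o['force'],o['grip_width'],o['time_s'])
E
```

```text
top [0.38715131 0.06893226 1.1880684 ] [-168.95417704   -0.55743705  -88.96471023] 476.7006636727517 252.65470054656117 188.52924181004775
scene [1.21777547 0.49176413 0.87830591] [-135.65699385   -0.68973631  125.98174377] 468.4808133795692 263.2772836662719 192.77050558248354
[0.20177815 0.61735978 0.22155672] [-1.79900202e+02  5.32070502e-03  1.61906053e+02] [ 0.49206498 -0.10560704  0.77054671] 0.08716536158418264 0.1
```

View pics/top1.png

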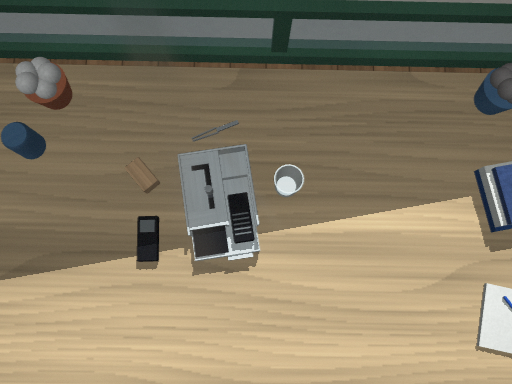

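View pics/scene1.png

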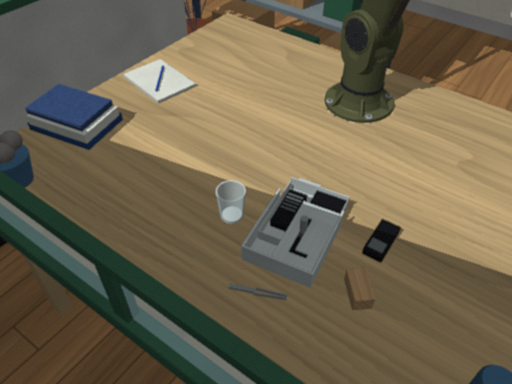

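The top view shows the tray around (218,200), with the pin near (209,188), the slot corner near (207,166) and the short leg running left to (195,167). The cup is at (288,180), the block at (142,174), the cartridge at (148,238) and the tweezer at (215,130).

```bash
sed -i "s/np.array(c\['rotation'\])/R(c)/g; 2a from scipy.spatial.transform import Rotation\ndef R(c): return Rotation.from_euler('xyz',c['rotation'],degrees=True).as_matrix()" h.py
python3 - <<'E'
from h import *
c=cam('top');s=cam('scene')
a=cv2.resize(cv2.cvtColor(c['frame'],3+1)[135:275,165:275],None,fx=4,fy=4,interpolation=cv2.INTER_CUBIC)
b=cv2.resize(cv2.cvtColor(s['frame'],4)[170:290,235:360],None,fx=3,fy=4.6667,interpolation=cv2.INTER_CUBIC)[:560,:350]
b=cv2.resize(cv2.cvtColor(s['frame'],4)[170:310,240:340],None,fx=3.5,fy=4,interpolation=cv2.INTER_CUBIC)
cv2.imwrite('pics/crop.png',np.hstack([a,b]))
for n,k in(('top',c),('scene',s)):
    P=pts(k); 
    near=(abs(P[...,0]-.45)<.25)&(abs(P[...,1]-.16)<.15)
    top=near&(P[...,2]>.084)&(P[...,2]<.1)
    print(n,'pin',top.sum(),np.argwhere(top).mean(0)[::-1],P[top].mean(0),P[top].min(0),P[top].max(0))
    m=near&(abs(P[...,2]-.05)<.006)&(k['depth']>0)
    n_,l,st,_=cv2.connectedComponentsWithStats(m.astype(np.uint8));i=1+st[1:,4].argmax()
    print(st[i],cv2.minAreaRect(P[l==i][:,:2].astype(np.float32)*1000),np.median(P[l==i][:,2]))
E
```

```text
top pin 54 [218.96296296 186.46296296] [0.60489331 0.14103056 0.09091382] [0.59192008 0.01190164 0.084585  ] [0.63847619 0.17381202 0.09541699]
[ 177  151   52   85 2844] ((601.5370483398438, 183.38499450683594), (203.90362548828125, 101.01461791992188), 9.824557304382324) 0.049869350705715076
scene pin 80 [285.825  212.7625] [0.60965091 0.12332545 0.08994583] [0.5909886  0.01021074 0.0841261 ] [0.64663622 0.17598455 0.09534683]
[ 272  201   73   76 2577] ((601.0602416992188, 183.7164764404297), (205.9430694580078, 101.30220031738281), 9.86447525024414) 0.051172813609105305
```

View pics/crop.png

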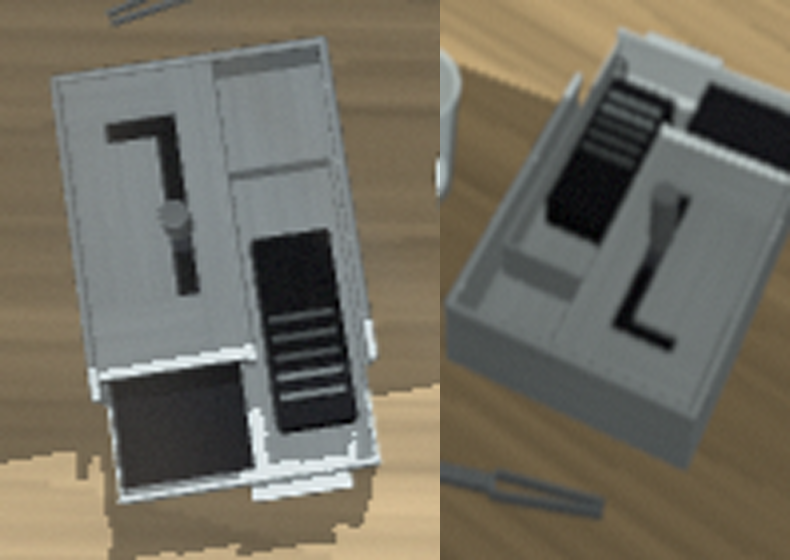

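The crop shows the slot in the top view: outer corner at crop (174,115), short-leg end at (106,134) and long-leg front end at (190,295). The pin top is at (173,212).

```bash
cat > m.py <<'E'
from h import *
def pin(show=1):
    out=[]
    for n in('top','scene'):
        k=cam(n);P=pts(k)
        m=(abs(P[...,0]-.62)<.08)&(abs(P[...,1]-.185)<.05)&(P[...,2]>.084)&(P[...,2]<.1)
        if m.sum():
            uv=np.argwhere(m).mean(0)[::-1]
            print(n,m.sum(),uv,'ray',ray(k,*uv,.091),'mean',P[m].mean(0),P[m].min(0),P[m].max(0))
E
python3 - <<'E'
from m import *
pin()
c=cam('top')
for nm,p in dict(corner_out=(174,115),shortend=(106,134),frontend=(190,295),cornerc=(166,127)).items():
    print(nm,ray(c,p[0]/4+165-.375,p[1]/4+135-.375,.05)[:2])
# slot by colour mask, in both views
a=np.deg2rad(9.8);Rz=np.array([[np.cos(a),-np.sin(a)],[np.sin(a),np.cos(a)]])
for n in('top','scene'):
    k=cam(n);g=cv2.cvtColor(k['frame'],cv2.COLOR_RGB2GRAY)
    m=np.zeros_like(g)
    v,u=np.mgrid[:384,:512]
    d=np.stack([(u-k['cx'])/k['fx'],(v-k['cy'])/k['fy'],np.ones(u.shape)],-1)@R(k).T
    W=(k['origin']+d*((.05-k['origin'][2])/d[...,2])[...,None])[...,:2]
    T=(W-[.60,.19])@Rz
    m=(g<65)&(abs(W[...,0]-.61)<.09)&(abs(W[...,1]-.185)<.045)
    n_,l,st,_=cv2.connectedComponentsWithStats(m.astype(np.uint8),connectivity=8)
    L=T[m];print(n,m.sum(),st[1:,:])
    print('x',np.percentile(L[:,0],[0,1,99,100]),'y',np.percentile(L[:,1],[0,1,99,100]))
    lo=L[(L[:,0]<L[:,0].max()-.03)];print('long leg y',np.percentile(lo[:,1],[5,50,95]),np.polyfit(lo[:,0],lo[:,1],1))
    sh=L[L[:,1]>L[:,1].min()+.018];print('short leg x',np.percentile(sh[:,0],[5,50,95]))
E
```

```text
top 47 [207.95744681 188.31914894] ray [0.59988885 0.16684668 0.091     ] mean [0.59994694 0.16687324 0.09070976] [0.59185672 0.15976839 0.08500605] [0.60893274 0.17406845 0.09551408]
scene 56 [304.01785714 218.92857143] ray [0.60128002 0.16822481 0.091     ] mean [0.60144825 0.16831253 0.09122646] [0.59225718 0.15929945 0.08405342] [0.60958277 0.17607073 0.09678057]
corner_out [0.67022899 0.17234272]
shortend [0.65740199 0.21351479]
frontend [0.55879519 0.15869471]
cornerc [0.6625583  0.17696997]
top 212 [[192 164  19  21 149]
 [212 190   1   1   1]
 [212 192   1   1   1]
 [209 194   6  15  61]]
x [-0.04461752 -0.0432526   0.06584562  0.06622098] y [-0.02968296 -0.02875506  0.01088541  0.01156699]
long leg y [-0.02837495 -0.02351704 -0.01864431] [ 0.00546028 -0.02349839]
short leg x [0.05626231 0.06085175 0.06554928]
scene 232 [[289 219  22  39 232]]
x [-0.04308246 -0.04072545  0.06520932  0.06544406] y [-0.0366375  -0.03445     0.01133206  0.0126563 ]
long leg y [-0.03241273 -0.02342651 -0.01820505] [ 0.03866788 -0.02382418]
short leg x [-0.02268771  0.05936387  0.06489713]
```

>>> servo_tool --series '[[[-0.1,-0.068,0,0,0,0.022,0],[-0.2,-0.136,0,0,0,0.044,0],[-0.3,-0.204,0,0,0,0.066,0],[-0.4,-0.272,0,0,0,0.088,0],[-0.5,-0.34,0,0,0,0.11,0],[-0.6,-0.408,0,0,0,0.132,0],[-0.7,-0.476,0,0,0,0.154,0],[-0.8,-0.544,0,0,0,0.172,0],[-0.8,-0.544,0,0,0,0.172,0],[-0.8,-0.544,0,0,0,0.172,0]]]' --grip_force 30

```text
time_s: 1.28
tool_pos: [0.3813, 0.3861, 0.223]
tool_rot: [179.9, 0.0, 130.6]
force: [-2.2, 0.3, -0.4]
grip_width: 0.0282
grasp_force: 0.0
```

>>> servo_tool --series '[[[-0.12,-0.007,0.0,0,0,0.022,0],[-0.24,-0.014,0.03,0,0,0.044,0],[-0.36,-0.021,0.06,0,0,0.066,0],[-0.48,-0.028,0.1,0,0,0.088,0],[-0.6,-0.035,0.13,0,0,0.11,0],[-0.72,-0.042,0.16,0,0,0.132,0],[-0.84,-0.049,0.19,0,0,0.154,0],[-0.955,-0.052,0.21,0,0,0.17,0],[-0.955,-0.052,0.21,0,0,0.17,0],[-0.955,-0.052,0.21,0,0,0.17,0],[-0.955,-0.052,0.21,0,0,0.17,0]]]'

```text
time_s: 2.2
tool_pos: [0.5547, 0.1638, 0.1594]
tool_rot: [-180.0, -0.1, 100.5]
force: [-0.5, 1.4, -0.0]
grip_width: 0.0005
grasp_force: 0.0
```

```bash
python3 - <<'E'
from h import *
o=get_obs();print(o['tool_pos'],o['tool_rot'],o['force'],o['grip_width'],o['qpos'])
s=cam('scene');t=cam('top')
a=cv2.resize(cv2.cvtColor(t['frame'],4)[120:280,150:290],None,fx=2.8,fy=2.8)
b=cv2.resize(cv2.cvtColor(s['frame'],4)[130:290,220:360],None,fx=2.8,fy=2.8)
cv2.imwrite('pics/c2.png',np.hstack([a,b]))
E
```

```text
[0.55469306 0.16381886 0.15939595] [-1.79967638e+02 -6.89626661e-02  1.00515631e+02] [-0.46569369  1.40813273 -0.04272415] 0.00046775402792739333 [-39.01900967  12.29589506  22.85648697  99.177651    -5.14117486
  69.56640189  -4.31771012]
```

View pics/c2.png

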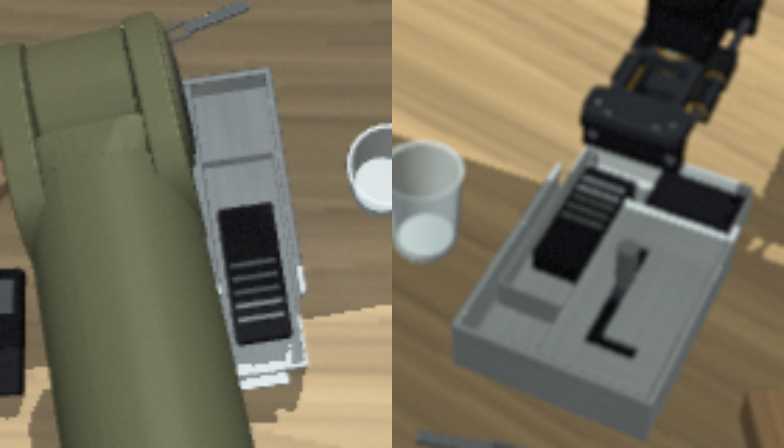

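The scene view (right half) shows the gripper at about (635,130) in the picture, ahead of the pin at (628,250). I'll check where the TCP projects before lowering.

```bash
python3 - <<'E'
from h import *
s=cam('scene');o=get_obs();print(o['tool_pos'],o['time_s'])
for z in (0,.05,.1):
  p=R(s).T@(np.array(o['tool_pos'])+[0,0,z]-s['origin']);u=p[0]/p[2]*s['fx']+s['cx'];v=p[1]/p[2]*s['fy']+s['cy']
  print(u,v,'in c2:',392+(u-220)*2.8,(v-130)*2.8)
P=pts(s);m=(P[...,2]>.11)&(P[...,2]<.2)&(abs(P[...,0]-.56)<.1)&(abs(P[...,1]-.16)<.12)
for z in np.arange(.12,.2,.02):
  q=P[m&(abs(P[...,2]-z)<.006)];print(z,len(q),q[:,:2].min(0) if len(q) else '',q[:,:2].max(0) if len(q) else '')
E
```

```text
[0.5545395  0.16411554 0.15978722] 2.35
316.2612691505342 184.41383375586736 in c2: 661.5315536214957 152.3587345164286
318.46235228300486 167.55535474153987 in c2: 667.6945863924136 105.15499327631164
320.8285912115432 149.43191872444055 in c2: 674.3200553923209 54.409372428433535
0.12 0  
0.13999999999999999 0  
0.15999999999999998 0  
0.17999999999999997 0  
0.19999999999999996 0
```

```bash
python3 - <<'E'
from h import *
s=cam('scene')
b=cv2.resize(cv2.cvtColor(s['frame'],4)[110:220,250:370],None,fx=5,fy=5,interpolation=cv2.INTER_CUBIC)
b=cv2.convertScaleAbs(b,alpha=1.8,beta=20)
cv2.imwrite('pics/c3.png',b)
P=pts(s)
for v in range(150,198,6):
  print(v,[tuple((P[v,u]*1000).astype(int)) if s['depth'][v,u]>0 else 0 for u in range(286,335,8)])
E
```

```text
150 [(np.int64(337), np.int64(-53), np.int64(0)), (np.int64(326), np.int64(-32), np.int64(2)), (np.int64(572), np.int64(130), np.int64(253)), (np.int64(578), np.int64(152), np.int64(268)), (np.int64(573), np.int64(167), np.int64(272)), (np.int64(558), np.int64(177), np.int64(267)), (np.int64(549), np.int64(190), np.int64(268))]
156 [(np.int64(362), np.int64(-36), np.int64(2)), (np.int64(349), np.int64(-18), np.int64(2)), (np.int64(606), np.int64(151), np.int64(272)), (np.int64(580), np.int64(154), np.int64(255)), (np.int64(568), np.int64(166), np.int64(252)), (np.int64(581), np.int64(190), np.int64(274)), (np.int64(543), np.int64(190), np.int64(248))]
162 [(np.int64(383), np.int64(-22), np.int64(2)), (np.int64(632), np.int64(148), np.int64(273)), (np.int64(622), np.int64(160), np.int64(272)), (np.int64(588), np.int64(160), np.int64(248)), (np.int64(585), np.int64(176), np.int64(254)), (np.int64(594), np.int64(198), np.int64(272)), (np.int64(565), np.int64(201), np.int64(253))]
168 [(np.int64(405), np.int64(-7), np.int64(4)), (np.int64(645), np.int64(157), np.int64(272)), (np.int64(63
[... 824 characters left out ...]
nt64(0)), (np.int64(362), np.int64(120), np.int64(-1))]
186 [(np.int64(460), np.int64(29), np.int64(0)), (np.int64(462), np.int64(55), np.int64(17)), (np.int64(455), np.int64(75), np.int64(23)), (np.int64(636), np.int64(191), np.int64(236)), (np.int64(633), np.int64(207), np.int64(243)), (np.int64(399), np.int64(116), np.int64(3)), (np.int64(388), np.int64(134), np.int64(5))]
192 [(np.int64(492), np.int64(50), np.int64(16)), (np.int64(495), np.int64(76), np.int64(34)), (np.int64(460), np.int64(79), np.int64(7)), (np.int64(454), np.int64(99), np.int64(15)), (np.int64(460), np.int64(125), np.int64(35)), (np.int64(447), np.int64(140), np.int64(34)), (np.int64(443), np.int64(160), np.int64(42))]
```

View pics/c3.png

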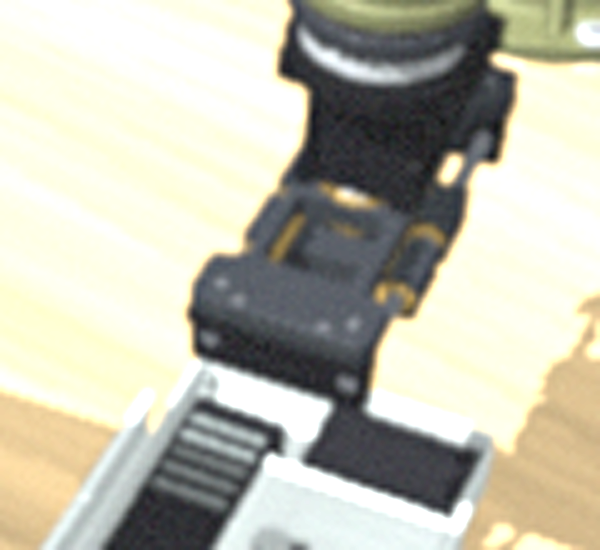

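The gripper's body is above z = 0.23 and matches the data, with the fingers hidden behind it. Next I'll shift sideways onto the long leg's line and lower.

>>> servo_tool --series '[[[-0.02,0,0.05,0,0,0,0],[-0.02,0,0.11,0,0,0,0],[-0.02,0,0.17,0,0,0,0],[-0.02,0,0.23,0,0,0,0],[-0.02,0,0.28,0,0,0,0],[-0.02,0,0.315,0,0,0,0],[-0.02,0,0.315,0,0,0,0],[-0.02,0,0.315,0,0,0,0],[-0.02,0,0.315,0,0,0,0]]]'

```text
time_s: 3.15
tool_pos: [0.5571, 0.1563, 0.0662]
tool_rot: [179.9, -0.0, 100.4]
force: [0.6, 0.1, -0.8]
grip_width: 0.0003
grasp_force: 0.0
```

>>> servo_tool --series '[[[0.005,0.015,0,0,0,0,0],[0.005,0.03,0,0,0,0,0],[0.005,0.045,0,0,0,0,0],[0.005,0.06,0,0,0,0,0],[0.005,0.075,0,0,0,0,0],[0.005,0.09,0,0,0,0,0],[0.005,0.105,0,0,0,0,0],[0.005,0.12,0,0,0,0,0],[0.005,0.135,0,0,0,0,0],[0.005,0.15,0,0,0,0,0],[0.005,0.15,0,0,0,0,0]]]'

```text
time_s: 4.07
tool_pos: [0.6016, 0.1653, 0.0651]
tool_rot: [179.9, 0.0, 100.3]
force: [-0.1, -0.7, 1.0]
grip_width: 0.0009
grasp_force: 0.1
```

```bash
python3 - <<'E'
from m import *
o=get_obs();print(o['tool_pos'],o['tool_rot'],o['force'])
pin()
s=cam('scene')
cv2.imwrite('pics/c4.png',cv2.resize(cv2.cvtColor(s['frame'],4)[150:300,230:390],None,fx=3.5,fy=3.5))
E
```

```text
[0.60164834 0.16531656 0.06506947] [1.79917138e+02 1.39336591e-02 1.00336612e+02] [-0.09918192 -0.74064034  1.03466616]
scene 1 [309. 217.] ray [0.58977316 0.17411556 0.091     ] mean [0.59249197 0.17549076 0.09440849] [0.59249197 0.17549076 0.09440849] [0.59249197 0.17549076 0.09440849]
```

View pics/c4.png

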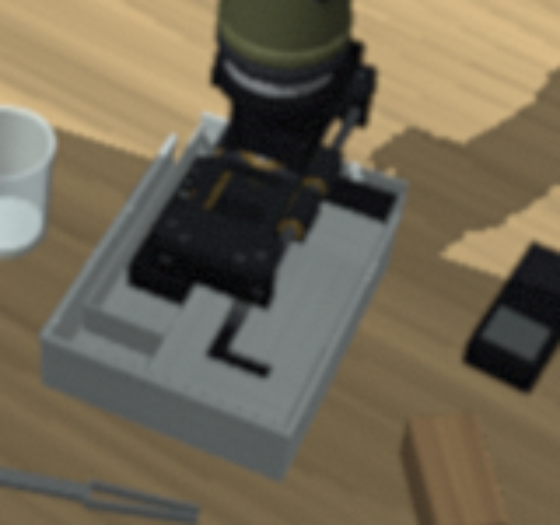

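The view shows the gripper over the pin and the long leg partly hidden, with the slot corner at (215,352) still empty. I'll keep pushing.

>>> servo_tool --series '[[[0.003,0.015,0,0,0,0,0],[0.003,0.03,0,0,0,0,0],[0.003,0.045,0,0,0,0,0],[0.003,0.06,0,0,0,0,0],[0.003,0.075,0,0,0,0,0],[0.003,0.085,0,0,0,0,0],[0.003,0.095,0,0,0,0,0],[0.003,0.105,0,0,0,0,0],[0.003,0.113,0,0,0,0,0],[0.003,0.12,0,0,0,0,0]]]'

```text
time_s: 5.05
tool_pos: [0.6359, 0.1725, 0.065]
tool_rot: [-180.0, 0.0, 100.3]
force: [-2.4, -1.7, -0.6]
grip_width: 0.0003
grasp_force: 1.0
```

>>> servo_tool --series '[[[0,0.005,0,0,0,0,0],[0,0.01,0,0,0,0,0],[0,0.015,0,0,0,0,0],[0,0.015,0,0,0,0,0]]]'

```text
time_s: 5.38
tool_pos: [0.6404, 0.1736, 0.0651]
tool_rot: [180.0, -0.0, 100.4]
force: [-0.9, -1.0, -0.0]
grip_width: -0.0
grasp_force: 0.7
```

>>> servo_tool --series '[[[0,0.004,0,0,0,0,0],[0,0.008,0,0,0,0,0],[0,0.012,0,0,0,0,0],[0,0.012,0,0,0,0,0]]]'

```text
time_s: 5.72
tool_pos: [0.644, 0.1743, 0.0652]
tool_rot: [180.0, -0.0, 100.4]
force: [-1.1, -2.1, 0.6]
grip_width: 0.0003
grasp_force: 0.7
```

>>> servo_tool --series '[[[0,0.004,0,0,0,0,0],[0,0.008,0,0,0,0,0],[0,0.012,0,0,0,0,0],[0,0.012,0,0,0,0,0]]]'

```text
time_s: 6.05
tool_pos: [0.6468, 0.1747, 0.065]
tool_rot: [-179.9, -0.0, 100.4]
force: [-3.7, -2.4, 2.1]
grip_width: 0.0002
grasp_force: 2.0
```

>>> servo_tool --series '[[[0,0.004,0,0,0,0,0],[0,0.008,0,0,0,0,0],[0,0.012,0,0,0,0,0],[0,0.012,0,0,0,0,0]]]'

```text
time_s: 6.38
tool_pos: [0.6476, 0.1749, 0.0649]
tool_rot: [-179.6, -0.0, 100.4]
force: [-10.7, -2.8, 6.3]
grip_width: 0.0001
grasp_force: 6.5
```

Wall reached: the force rose to 11 N with no further motion. I'll back off, rise and look.

>>> servo_tool --series '[[[0,-0.03,0,0,0,0,0],[0,-0.08,0,0,0,0,0],[0,-0.15,0,0,0,0,0],[0,-0.25,-0.05,0,0,0,0],[0,-0.35,-0.12,0,0,0,0],[0,-0.4,-0.2,0,0,0,0],[0,-0.4,-0.2,0,0,0,0],[0,-0.4,-0.2,0,0,0,0]]]'

```text
time_s: 7.05
tool_pos: [0.5343, 0.1551, 0.1276]
tool_rot: [179.6, -0.2, 100.4]
force: [-0.1, -0.4, 0.1]
grip_width: 0.0008
grasp_force: 0.0
```

```bash
python3 - <<'E'
from m import *
o=get_obs();print(o['tool_pos'],o['tool_rot'],o['force'],o['time_s'])
pin()
s=cam('scene')
cv2.imwrite('pics/c5.png',cv2.resize(cv2.cvtColor(s['frame'],4)[150:300,230:390],None,fx=3.5,fy=3.5))
E
```

```text
[0.5343219  0.1550975  0.12755468] [ 1.79627272e+02 -1.50178241e-01  1.00388850e+02] [-0.06180348 -0.40347795  0.10627959] 7.05
scene 60 [292.61666667 239.51666667] ray [0.66533353 0.18008829 0.091     ] mean [0.66581506 0.18036159 0.09170176] [0.65560732 0.17093886 0.08441218] [0.67389027 0.18858706 0.09535508]
```

View pics/c5.png

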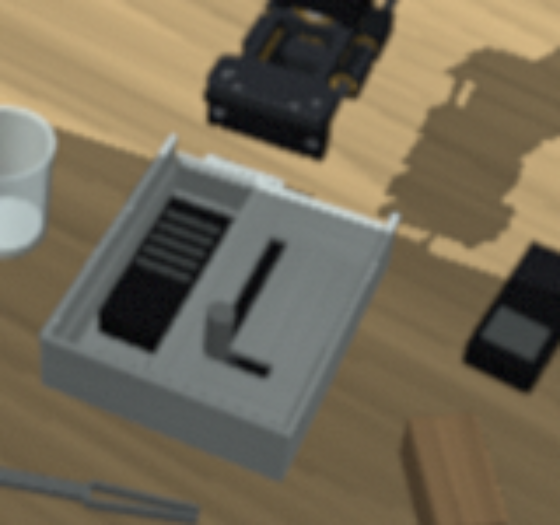

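The pin is at the corner, at (220,330) in the crop. The inner tray is home, with its front flush. Now I'll move to the tray's −y side of the pin.

>>> servo_tool --series '[[[-0.04,0.05,0,0,0,0,0],[-0.08,0.12,0,0,0,0,0],[-0.11,0.22,0,0,0,0,0],[-0.11,0.32,0,0,0,0,0],[-0.11,0.4,0,0,0,0,0],[-0.11,0.435,0,0,0,0,0],[-0.11,0.435,0,0,0,0,0],[-0.11,0.435,0.05,0,0,0,0],[-0.11,0.435,0.11,0,0,0,0],[-0.11,0.435,0.17,0,0,0,0],[-0.11,0.435,0.209,0,0,0,0],[-0.11,0.435,0.209,0,0,0,0]]]'

```text
time_s: 8.2
tool_pos: [0.6641, 0.1442, 0.0582]
tool_rot: [-179.6, 0.0, 100.3]
force: [-0.6, 0.7, -0.6]
grip_width: 0.0005
grasp_force: 0.0
```

>>> servo_tool --series '[[[0,0.016,-0.02,0,0,0,0],[0,0.016,-0.02,0,0,0,0],[0.015,0.016,-0.02,0,0,0,0],[0.03,0.016,-0.02,0,0,0,0],[0.045,0.016,-0.02,0,0,0,0],[0.06,0.016,-0.02,0,0,0,0],[0.075,0.016,-0.02,0,0,0,0],[0.09,0.016,-0.02,0,0,0,0],[0.1,0.016,-0.02,0,0,0,0],[0.11,0.016,-0.02,0,0,0,0],[0.12,0.016,-0.02,0,0,0,0]]]'

```text
time_s: 9.12
tool_pos: [0.6652, 0.1811, 0.0684]
tool_rot: [180.0, 0.0, 100.3]
force: [-0.2, -1.8, 1.4]
grip_width: 0.0004
grasp_force: 0.8
```

>>> servo_tool --series '[[[0.005,0,0,0,0,0,0],[0.01,0,0,0,0,0,0],[0.015,0,0,0,0,0,0],[0.02,0,0,0,0,0,0],[0.024,0,0,0,0,0,0],[0.024,0,0,0,0,0,0]]]'

```text
time_s: 9.62
tool_pos: [0.6639, 0.1885, 0.0684]
tool_rot: [180.0, -0.0, 100.4]
force: [-0.3, -0.5, 0.2]
grip_width: 0.0003
grasp_force: 0.6
```

>>> servo_tool --series '[[[0.004,0,0,0,0,0,0],[0.008,0,0,0,0,0,0],[0.012,0,0,0,0,0,0],[0.015,0,0,0,0,0,0],[0.015,0,0,0,0,0,0]]]'

```text
time_s: 10.03
tool_pos: [0.6637, 0.1897, 0.0684]
tool_rot: [-180.0, 0.2, 100.2]
force: [1.5, -5.9, 2.3]
grip_width: 0.0006
grasp_force: 2.7
```

>>> servo_tool --series '[[[0.004,0,0,0,0,0,0],[0.008,0,0,0,0,0,0],[0.012,0,0,0,0,0,0],[0.012,0,0,0,0,0,0]]]'

```text
time_s: 10.37
tool_pos: [0.6636, 0.19, 0.0685]
tool_rot: [-180.0, 0.4, 100.1]
force: [1.7, -10.3, 1.6]
grip_width: 0.0004
grasp_force: 4.7
```

The end stop is reached at 10 N, so I'll retreat and check.

>>> servo_tool --series '[[[-0.03,0,0,0,0,0,0],[-0.08,0,0,0,0,0,0],[-0.12,0,0,0,0,0,0],[-0.12,0,-0.1,0,0,0,0],[-0.12,0,-0.2,0,0,0,0],[-0.12,-0.1,-0.3,0,0,0,0],[-0.12,-0.2,-0.35,0,0,0,0],[-0.12,-0.3,-0.35,0,0,0,0],[-0.12,-0.4,-0.35,0,0,0,0],[-0.12,-0.45,-0.35,0,0,0,0],[-0.12,-0.45,-0.35,0,0,0,0],[-0.12,-0.45,-0.35,0,0,0,0]]]'

```text
time_s: 11.37
tool_pos: [0.5361, 0.1365, 0.1739]
tool_rot: [179.9, -0.1, 100.4]
force: [0.3, -0.1, -0.1]
grip_width: 0.0003
grasp_force: 0.0
```

```bash
python3 - <<'E'
from m import *
o=get_obs();print(o['tool_pos'],o['joint_velocities'],o['force'],o['time_s'])
pin()
cam('scene','end.png')
E
```

```text
[0.53612822 0.13652475 0.17390439] [ 0.1548709   2.16618142  0.03319038 -2.23857925 -0.09157006 -0.38691764
 -0.17384819] [ 0.31708707 -0.1036991  -0.119953  ] 11.3667
scene 62 [305.72580645 244.67741935] ray [0.66040701 0.21018927 0.091     ] mean [0.66069233 0.21033303 0.09141734] [0.64921638 0.20038142 0.08416846] [0.66765915 0.21814331 0.09662321]
```

View pics/end.png

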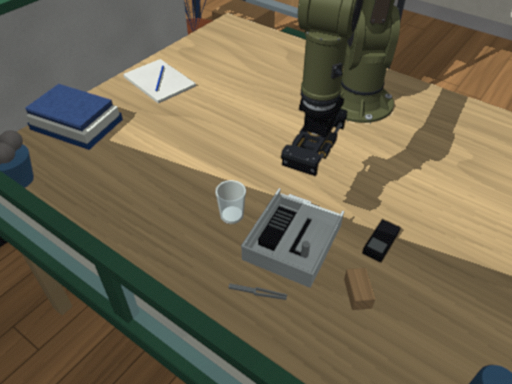

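The pin is at (306,245), the end of the short leg. It moved 30.5 mm from the corner, the inner tray is home and the other objects have not moved.

```bash
python3 -c "
from cell import env
print(env.sign_off())"
```

```text
the job is handed in; nothing more can be done
None
```

The inner tray is fully home and locked, with the pin at the end of the short leg; the other objects did not move, the arm is clear, and the job is handed in at about 11.5 s.

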